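# Check the leather hardness gauge and hold it on the marked sample

## Robot

A 6-joint arm with a two-finger parallel gripper is mounted at the origin on the work surface. World frame = base frame: x ahead of the robot, y to its left, z up, the work surface at z = 0. Lengths are in m, angles in rad, forces in N, time in s.
With the tool pointing down it reaches from about 0.3 to 0.775 m from the base axis. Payload 14.6 kg.
Tool frame: the origin (TCP) lies midway between the tips of the shut fingers; the grasp point (between the pads) lies 19 mm behind it; z points along the fingers, y is the line along which they close (so a half turn about z gives the same grasp; the last joint's range is limited). The gripper opens to 94 mm and grips with 3 to 60 N. Pads are 16 mm wide; open, the fingers measure 119 mm over their backs; the gripper's body (75 mm by 177 mm) begins 78 mm behind the grasp point.
Start: joints at [1.214, 0.3, 1.521, -0, 1.321, -0.067], TCP at [0.157, 0.527, 0.205] pointing down, gripper open.
Joint ranges: [-3.03, 3.03], [-0.79, 2.21], [0.23, 2.52], [-1.04, 4.18], [0, 3.07], [-2.55, 2.55]. Speed limits (rad/s): [2.22, 2.22, 2.57, 3.14, 3.14, 3.14].

## Interface

Orientations are given as a unit quaternion [w, x, y, z].
In Python, from station import ctrl, read_camera gives the robot as it stands.
- The arm moves only by the tool move_arm, never from a script. Its argument "plan" is a list of rows, each an object of numbers: "fingers": the closure, from 0 (fully open) to 1 (shut); "dx", "dy", "dz": the shift along the tool's x, y, z normalised to -1 to 1, where 1 is 25 mm; "wx", "wy", "wz": the turn, a rotation vector about the tool's x, y, z normalised to -1 to 1, where 1 is 0.15 rad. In form: [{"fingers": .., "dx": .., "dy": .., "dz": .., "wx": .., "wy": .., "wz": ..}, ...]. A call has 1 to 12 rows; each row shifts and turns the commanded pose from where the row before left it, along the tool's axes as they then stand; what a row does not reach is not made up. A row lasts 1/8 s, in which the tool goes at most 62.5 mm and 10.7 degrees, less where a joint would pass 70% of its speed; a pose out of reach is approached as far as the arm can. A call with a number of a shift or a turn outside -1 to 1 is refused whole. A call with a gripper value outside its range is refused whole. The fingers move at their own pace and stop on an object; the grip force is fixed at half the most. Time passes only in rows, so rows that do not move let the fingers close. It gives the time, the measured TCP pose, the force, the opening and the grip force at its end, in the units of the state.
- ctrl.get_state(): the state, without advancing time (a new reading comes with each control period).
- read_camera(name): name is "scene" or "top" or "wrist"; returns a dict with "frame" (420x560x3 uint8, red, green, blue), "vfov" (degrees; the focal length in pixels is half the picture's height over the tangent of half this angle, whatever the lens; pixels are square), "cx", "cy" (the principal point, pixels), "world_to_cam" (4x4, takes a point from world to camera coordinates); the wrist camera has in their place "hand_eye" (4x4, takes a point from camera to tool coordinates, whose origin is the TCP and whose axes are the flange's). Camera axes: x right, y up, looking along -z (the intrinsics and any distortion apply to the point x, -y, -z); pixel columns grow to the right and rows downward; lengths in m; the calibration is good to about 2 mm. A picture is of the moment at which its call begins: read the wrist's pose just before it. There is no depth.
- ctrl.finish_job(): hands the job in; it is judged then, once.
The state is a dict: "clock": time; "q": joint angles; "dq": joint speeds; "joint_torque": joint torques, N m; "tcp_pos": TCP position; "orientation": TCP orientation; "ft_force": force on the tool from outside, world axes, zero at the start; "wrist_torque": the same for the moment, N m; "width": finger opening in m; "gripper_force": force on a finger pad.
Only numpy, scipy, OpenCV 4.12 (cv2) and the standard library are available. Lean on these libraries where they do the work, as an engineer would, in place of code of your own. Each camera call takes 0.05 s, during which the arm holds its last target. There are 200 camera calls.

## Task

Take the blue hardness gauge out of its stand, and first check it on the round steel check block: press its tip on the middle of the block's top, gauge upright, until about half of the orange plunger has gone in, for half a second. Then press it on the white dot of the mustard-yellow leather sample in the same way, but held square to the sloping leather, and finish while still holding it there, motionless, tip on the dot and plunger about half in. Press gently so that the plunger never bottoms hard, do not touch the other two leather samples with the gauge, and leave the other things on the bench where they are.

Things in the scene. Friction and masses are not known exactly. Their poses are not given: they have to be found in the camera images.
- gauge: loose hardness gauge, 0.2 kg, upright in the stand. z: long axis, up. Origin: centre of the barrel's lower end (at start 24 mm above the table). Steel barrel dia 20, z 0 to 36 mm; black collar dia 34, to 42; blue grip 26 x 26, to 92 (middle z 67), faces along x and y; cap dia 22, to 100. Dial dia 25, 6 mm thick, on the +x face at z 74: grip across y. Orange plunger dia 6 sticks out below to z -16
- plunger (a joint): how far the spring plunger is pushed into the barrel, m: 0 fully out, 0.016 fully in (8 mm is half). Spring 350 N/m with about 1 N preload: some 3.9 N at half, 6.7 N at the stop
- gauge_tip (a point): tip of the orange plunger (ball end of 3 mm radius), on the gauge's axis 16 mm below the gauge's origin when the plunger is out
- stand: dark wooden block 80 x 80 x 60 mm high, fixed, with a 23 mm hole right through from the top at its centre, in which the gauge stands. Origin: centre of the underside
- check_top (a point): centre of the flat level top of the steel check block, a disc of 52 mm diameter and 25 mm high, fixed
- face_mustard: mustard-yellow stiff leather facing, 88 x 78 x 3 mm, on a fixed wooden sloping block (base 100 x 90, 57 mm high). Origin: centre of its white dot (18 mm across) on the outer surface, 48 mm above the table, 10 mm up-slope and 8 mm to -y of the facing's centre. z: straight out of the face, 0.26 rad (15 degrees) from vertical; x: up the slope; y: along the level edge
- face_rust: rust-red stiff leather facing, 88 x 78 x 3 mm, on a fixed wooden sloping block (base 100 x 90, 57 mm high). Origin: centre of its white dot (18 mm across) on the outer surface, 48 mm above the table, 10 mm up-slope and 8 mm to -y of the facing's centre. z: straight out of the face, 0.26 rad (15 degrees) from vertical; x: up the slope; y: along the level edge
- face_brown: dark brown stiff leather facing, 88 x 78 x 3 mm, on a fixed wooden sloping block (base 100 x 90, 57 mm high). Origin: centre of its white dot (18 mm across) on the outer surface, 48 mm above the table, 10 mm up-slope and 8 mm to -y of the facing's centre. z: straight out of the face, 0.26 rad (15 degrees) from vertical; x: up the slope; y: along the level edge
- glue_jar: bystander: loose yellow glue jar with white cap, 72 mm diameter, 130 mm high, origin at the underside
- tub: bystander: loose open blue tub, 68 mm diameter, 55 mm high, origin at the underside
- tub_lid: bystander: loose white lid, 72 mm diameter, 12 mm high, origin at the underside
- mallet: bystander: loose mallet lying down, head to its +x
- awl: bystander: loose awl 150 mm long lying along its x
- dividers: bystander: loose steel dividers about 130 mm long, lying along its x
- edge_block: bystander: loose cork block 70 x 45 x 30 mm, origin at the underside
- check: the steel check block itself, origin at the centre of its underside

How it is judged:
By the outcome, as a careful person would: the job done as asked, in the order asked, and still so for the second after the job is handed in, while the arm keeps its last pose, push and grip.
It also fails if it takes over 45 s, if anything falls off the work surface, if the arm or the gripper's body presses on something with over 40 N, if the wrist force passes 120 N, or if a joint passes its speed limit or range.

## Working session

There is one attempt and no reset: what is moved stays moved. The work goes in short steps, Python scripts to look and compute and a tool call to move; the robot and the scene stay as the last step left them, time stands still between calls to the robot, and variables do not carry over. Pictures are saved under pics/ and viewed, at most 10 in all, crops included, and the job is handed in when it is done.

Besides the shell and the picture viewer there is one more tool, called after ">>>" in YAML: its name, and indented under it one key for each argument. move_arm: Moves the arm, as the interface text tells. Scaled input: -1 to 1 covers 25 mm each way for a shift and 0.15 rad each way for a turn. Its arguments: {"type":"object","properties":{"plan":{"type":"array","items":{"type":"object","properties":{"fingers":{"type":"number"},"dx":{"type":"number"},"dy":{"type":"number"},"dz":{"type":"number"},"wx":{"type":"number"},"wy":{"type":"number"},"wz":{"type":"number"}}}}},"required":["plan"]}

```bash
ls; mkdir -p pics
python3 - <<'E'
from station import ctrl, read_camera
import cv2, json, numpy as np, pickle
s=ctrl.get_state(); print(s)
d={}
for n in("scene","top"):
    c=read_camera(n); d[n]=c
    print(n,{k:(np.round(v,4).tolist() if k!="frame" else 0) for k,v in c.items()})
    cv2.imwrite(f"pics/{n}0.png",c["frame"][...,::-1])
pickle.dump(d,open("cams.pkl","wb"))
E
```

```text
pics
{'clock': 0.0, 'q': array([ 1.21440830e+00,  3.00446292e-01,  1.52158614e+00, -1.35659101e-05,
        1.32072417e+00, -6.66034242e-02]), 'dq': array([ 0.00168726, -0.00125707, -0.00109697, -0.00183951, -0.00066375,
       -0.00099055]), 'joint_torque': array([-1.77297781e-03, -5.31808054e+01, -3.52733409e+01,  7.07428926e-02,
        2.44711968e-02, -6.75681531e-05]), 'tcp_pos': array([0.15707324, 0.52681044, 0.20489781]), 'orientation': array([-1.15745065e-04,  1.44384173e-01,  9.89521537e-01, -5.70386725e-04]), 'ft_force': array([ 0.31162044,  0.496777  , -0.41243655]), 'wrist_torque': array([ 0.00163997,  0.03914662, -0.00307363]), 'gripper_force': 0.0, 'width': 0.09422773987782469}
scene {'frame': 0, 'vfov': 47.6265, 'cx': 271.2375, 'cy': 213.6078, 'world_to_cam': [[-0.6157, 0.788, 0.0029, 0.3659], [-0.6163, -0.4838, 0.6214, 0.3286], [0.491, 0.3808, 0.7835, -1.6106], [0.0, 0.0, 0.0, 1.0]]}
top {'frame': 0, 'vfov': 50.2255, 'cx': 276.5611, 'cy': 201.8944, 'world_to_cam': [[-0.0048, -1.0, 0.0058, -0.0067], [0.9863, -0.0038, 0.1651, -0.6092], [-0.1651, 0.0065, 0.9863, -1.3247], [0.0, 0.0, 0.0, 1.0]]}
```

View pics/top0.png

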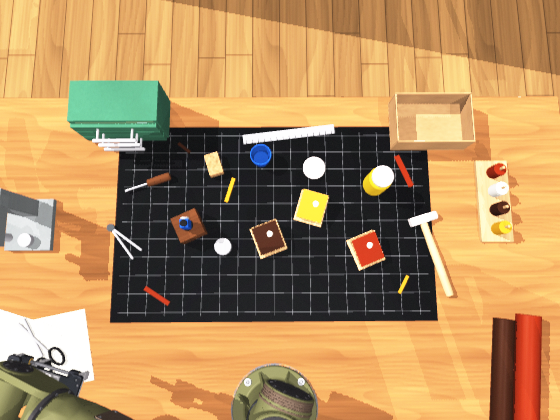

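View pics/scene0.png

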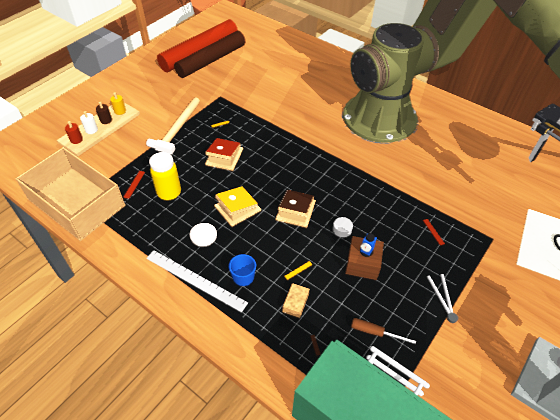

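The top view shows the stand at (189,226) with the gauge at (186,222), the check block at (222,246), and the brown, mustard and rust samples at (268,238), (311,208) and (366,250). The scene view shows the same items: gauge (367,245), check block (343,227), mustard dot about (233,198).

```bash
cat > h.py <<'E'
import numpy as np, cv2
def ray(c,uv):
    f=210/np.tan(np.radians(c["vfov"]/2)); M=np.array(c["world_to_cam"]); R,t=M[:3,:3],M[:3,3]
    d=R.T@np.array([(uv[0]-c["cx"])/f,-(uv[1]-c["cy"])/f,-1]); return -R.T@t,d/np.linalg.norm(d)
def plane(c,uv,z):
    o,d=ray(c,uv); return o+d*(z-o[2])/d[2]
def tri(rays):
    A=sum(np.eye(3)-np.outer(d,d) for o,d in rays); b=sum((np.eye(3)-np.outer(d,d))@o for o,d in rays)
    return np.linalg.solve(A,b)
def mask(c,box,lo,hi):
    u0,v0,u1,v1=box; h=cv2.cvtColor(c["frame"],cv2.COLOR_RGB2HSV); m=cv2.inRange(h,np.array(lo),np.array(hi))
    k=np.zeros_like(m); k[v0:v1,u0:u1]=m[v0:v1,u0:u1]
    n,l,s,ce=cv2.connectedComponentsWithStats(k); i=1+np.argmax(s[1:,4]); return (l==i).astype(np.uint8),ce[i],s[i]
E
python3 - <<'E'
import pickle,cv2,numpy as np
from h import *
d=pickle.load(open("cams.pkl","rb")); T,S=d["top"],d["scene"]
W=([0,0,170],[179,70,255])
def two(name,bt,bs,lo,hi,z=None):
    mt,ct,st=mask(T,bt,lo,hi); ms,cs,ss=mask(S,bs,lo,hi)
    p=tri([ray(T,ct),ray(S,cs)]); print(name,ct.round(1),st,cs.round(1),ss,"tri",p.round(4), "" if z is None else (plane(T,ct,z).round(4),plane(S,cs,z).round(4)))
    return mt
two("dot",(303,198,322,216),(226,193,240,204),*W,.048)
two("check",(212,236,233,257),(330,215,356,232),*W,.025)
mt=two("yellow",(290,185,332,230),(210,180,262,225),[22,150,150],[32,255,255])
c,_=cv2.findContours(mt,0,2); r=cv2.minAreaRect(c[0]); print(r); q=cv2.boxPoints(r); print(np.array([plane(T,x,.045) for x in q]).round(4))
two("blue",(172,208,205,240),(352,230,382,262),[100,120,50],[125,255,255],.124)
# crops
a=cv2.resize(T["frame"][195:265,165:335],None,fx=4.5,fy=4.5,interpolation=2)
b=cv2.resize(S["frame"][180:285,205:390],None,fx=4.1,fy=2.6 if 0 else 4.1,interpolation=2)[:285+0+145]
b=b[:,:765]; a=a[:,:765]
if b.shape[1]<765: b=cv2.copyMakeBorder(b,0,0,0,765-b.shape[1],0)
cv2.imwrite("pics/crop0.png",np.vstack([a,b[:285]])[...,::-1]); print(a.shape,b.shape)
E
```

```text
dot [315.3 203.2] [313 200   6   7  32] [232. 197.] [229 195   7   5  27] tri [ 0.6058 -0.1292  0.0457] (array([ 0.6051, -0.1284,  0.048 ]), array([ 0.6075, -0.1284,  0.048 ]))
check [222.3 246. ] [214 238  17  17 229] [343.1 224.3] [334 217  19  15 231] tri [0.4772 0.1582 0.0203] (array([0.4766, 0.1581, 0.025 ]), array([0.4808, 0.1593, 0.025 ]))
yellow [311.8 205.7] [297 189  31  34 672] [236.6 198.7] [217 186  40  26 546] tri [ 0.5991 -0.1186  0.0399] 
((311.9622802734375, 205.63206481933594), (24.999622344970703, 28.983076095581055), 15.945395469665527)
[[ 0.5656 -0.0687  0.045 ]
 [ 0.6526 -0.0944  0.045 ]
 [ 0.6307 -0.1684  0.045 ]
 [ 0.5441 -0.142   0.045 ]]
blue [186.7 224.9] [180 219  12  11  75] [368.7 244.8] [360 233  17  23 128] tri [0.5352 0.2599 0.0793] (array([0.5307, 0.2498, 0.124 ]), array([0.5657, 0.2714, 0.124 ]))
(315, 765, 3) (430, 765, 3)
```

View pics/crop0.png

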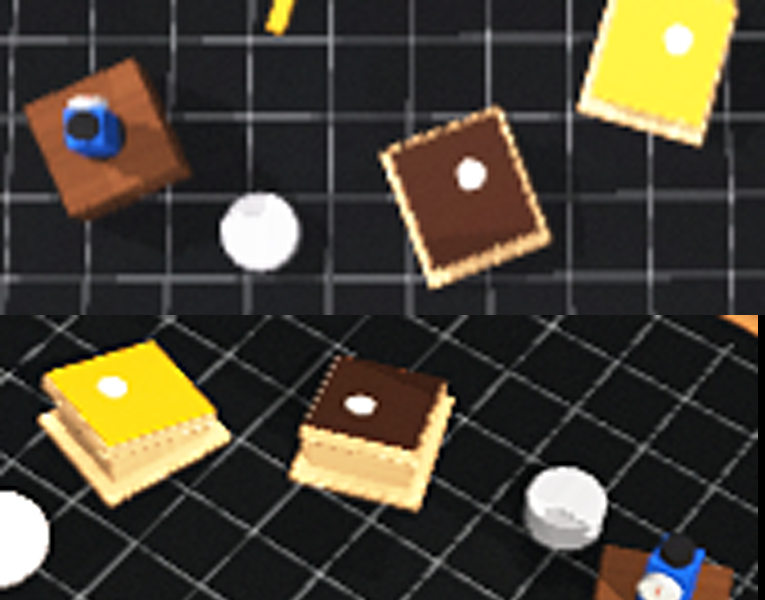

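The crop shows the dial side of the gauge facing roughly +x (crop (88,105), black cap at (84,126)) and the mustard dot at (678,40). The block's tall side faces the scene camera, so the slope rises away from the robot.

```bash
cat >> h.py <<'E'
from scipy.spatial.transform import Rotation as Rn
def rot(s): w,x,y,z=s["orientation"]; return Rn.from_quat([x,y,z,w])
def step(s,target,Rt=None):
    R=rot(s); d=R.inv().apply(np.array(target)-s["tcp_pos"])/.025
    w=(R.inv()*Rt).as_rotvec()/.15 if Rt is not None else np.zeros(3)
    return d.round(3),w.round(3)
E
python3 - <<'E'
import pickle
from h import *
from station import ctrl
d=pickle.load(open("cams.pkl","rb")); T,S=d["top"],d["scene"]
p=plane(T,(183.6,223.1),.124); print(p)
q=plane(S,(205+680/4.1,180+(550-315)/4.1),.124); print(q)
s=ctrl.get_state(); print(step(s,[p[0],p[1],.215]))
E
```

```text
[0.53602411 0.25890925 0.124     ]
[0.54347148 0.2642683  0.124     ]
(array([-17.589,  -5.939,  -0.398]), array([0., 0., 0.]))
```

>>> move_arm:
  plan:
    - {"fingers": 0,"dx": -0.8,"dy": -0.3,"dz": -0.1}
    - {"fingers": 0,"dx": -0.9,"dy": -0.3,"dz": -0.1}
    - {"fingers": 0,"dx": -0.9,"dy": -0.3,"dz": -0.1}
    - {"fingers": 0,"dx": -0.9,"dy": -0.3,"dz": -0.1}
    - {"fingers": 0,"dx": -0.9,"dy": -0.3,"dz": -0.1}
    - {"fingers": 0,"dx": -0.9,"dy": -0.3,"dz": -0.1}
    - {"fingers": 0,"dx": -0.9,"dy": -0.3,"dz": -0.1}
    - {"fingers": 0,"dx": -0.9,"dy": -0.3,"dz": -0.1}
    - {"fingers": 0,"dx": -0.9,"dy": -0.3,"dz": -0.1}
    - {"fingers": 0,"dx": -0.9,"dy": -0.3,"dz": -0.1}

```text
invalid input at $.plan[0]: expected keys fingers, dx, dy, dz, wx, wy, wz
```

>>> move_arm:
  plan:
    - {"fingers": 0,"dx": -0.9,"dy": -0.3,"dz": -0.1}
    - {"fingers": 0,"dx": -0.9,"dy": -0.3,"dz": -0.1}
    - {"fingers": 0,"dx": -0.9,"dy": -0.3,"dz": -0.1}
    - {"fingers": 0,"dx": -0.9,"dy": -0.3,"dz": -0.1}
    - {"fingers": 0,"dx": -0.9,"dy": -0.3,"dz": -0.1}
    - {"fingers": 0,"dx": -0.9,"dy": -0.3}
    - {"fingers": 0,"dx": -0.9,"dy": -0.3}
    - {"fingers": 0,"dx": -0.9,"dy": -0.3}
    - {"fingers": 0,"dx": -0.9,"dy": -0.3}
    - {"fingers": 0,"dx": -0.6,"dy": -0.2}
    - {"fingers": 0}
    - {"fingers": 0}

```text
invalid input at $.plan[0]: expected keys fingers, dx, dy, dz, wx, wy, wz
```

Run:
```python
from h import *
import pickle
from station import ctrl,read_camera
s=ctrl.get_state(); c=read_camera("wrist"); pickle.dump((s,c),open("w1.pkl","wb"))
cv2.imwrite("pics/w1.png",c["frame"][...,::-1]); print(s["tcp_pos"],s["orientation"],s["clock"],s["ft_force"]); print({k:np.round(v,4).tolist() for k,v in c.items() if k!="frame"})
```

```text
[0.15708156 0.52685297 0.2049399 ] [-1.25432655e-04  1.44412831e-01  9.89517387e-01 -5.08276029e-04] 0.1 [ 0.38208281 -0.08056047  0.88555819]
{'vfov': 68.2271, 'cx': 283.735, 'cy': 207.4877, 'hand_eye': [[-0.0003, 0.9617, 0.2742, 0.0802], [1.0, 0.0004, -0.0002, 0.0001], [-0.0003, 0.2742, -0.9617, -0.1792], [0.0, 0.0, 0.0, 1.0]]}
```

View pics/w1.png

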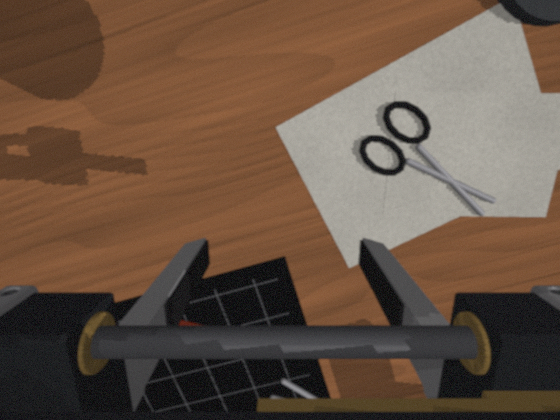

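The moves were refused because rows need all the keys. The wrist picture shows the start view (paper, scissors), with the fingertips at about (205,245) and (365,245).

>>> move_arm:
  plan:
    - {"fingers": 0,"dx": -0.8,"dy": -0.3,"dz": -0.1,"wx": 0,"wy": 0,"wz": 0}
    - {"fingers": 0,"dx": -0.9,"dy": -0.3,"dz": -0.1,"wx": 0,"wy": 0,"wz": 0}
    - {"fingers": 0,"dx": -0.9,"dy": -0.3,"dz": -0.1,"wx": 0,"wy": 0,"wz": 0}
    - {"fingers": 0,"dx": -0.9,"dy": -0.3,"dz": -0.1,"wx": 0,"wy": 0,"wz": 0}
    - {"fingers": 0,"dx": -0.9,"dy": -0.3,"dz": -0.1,"wx": 0,"wy": 0,"wz": 0}
    - {"fingers": 0,"dx": -0.9,"dy": -0.3,"dz": -0.1,"wx": 0,"wy": 0,"wz": 0}
    - {"fingers": 0,"dx": -0.9,"dy": -0.3,"dz": -0.1,"wx": 0,"wy": 0,"wz": 0}
    - {"fingers": 0,"dx": -0.9,"dy": -0.3,"dz": -0.1,"wx": 0,"wy": 0,"wz": 0}
    - {"fingers": 0,"dx": -0.9,"dy": -0.3,"dz": -0.1,"wx": 0,"wy": 0,"wz": 0}
    - {"fingers": 0,"dx": -0.9,"dy": -0.3,"dz": -0.1,"wx": 0,"wy": 0,"wz": 0}

```text
clock: 1.4
tcp_pos: [0.3495, 0.391, 0.2303]
orientation: [-0.0, 0.144, 0.99, -0.0]
ft_force: [-0.4, 0.4, -0.9]
width: 0.0939
gripper_force: 0.0
```

>>> move_arm:
  plan:
    - {"fingers": 0,"dx": -0.9,"dy": -0.3,"dz": -0.1,"wx": 0,"wy": 0,"wz": 0}
    - {"fingers": 0,"dx": -0.9,"dy": -0.3,"dz": -0.1,"wx": 0,"wy": 0,"wz": 0}
    - {"fingers": 0,"dx": -0.9,"dy": -0.3,"dz": -0.1,"wx": 0,"wy": 0,"wz": 0}
    - {"fingers": 0,"dx": -0.9,"dy": -0.3,"dz": -0.1,"wx": 0,"wy": 0,"wz": 0}
    - {"fingers": 0,"dx": -0.9,"dy": -0.3,"dz": -0.1,"wx": 0,"wy": 0,"wz": 0}
    - {"fingers": 0,"dx": -0.9,"dy": -0.3,"dz": 0,"wx": 0,"wy": 0,"wz": 0}
    - {"fingers": 0,"dx": -0.9,"dy": -0.3,"dz": 0,"wx": 0,"wy": 0,"wz": 0}
    - {"fingers": 0,"dx": -0.9,"dy": -0.3,"dz": 0,"wx": 0,"wy": 0,"wz": 0}
    - {"fingers": 0,"dx": -0.9,"dy": -0.3,"dz": 0,"wx": 0,"wy": 0,"wz": 0}
    - {"fingers": 0,"dx": -0.6,"dy": -0.2,"dz": 0,"wx": 0,"wy": 0,"wz": 0}
    - {"fingers": 0,"dx": 0,"dy": 0,"dz": 0,"wx": 0,"wy": 0,"wz": 0}
    - {"fingers": 0,"dx": 0,"dy": 0,"dz": 0,"wx": 0,"wy": 0,"wz": 0}

```text
clock: 2.9
tcp_pos: [0.5363, 0.2603, 0.2429]
orientation: [-0.0, 0.144, 0.99, 0.0]
ft_force: [1.5, 0.7, -0.1]
width: 0.0939
gripper_force: 0.0
```

Run:
```python
from h import *
import pickle
from station import ctrl,read_camera
s=ctrl.get_state(); c=read_camera("wrist"); pickle.dump((s,c),open("w2.pkl","wb"))
cv2.imwrite("pics/w2.png",c["frame"][...,::-1]); print(s["tcp_pos"],s["orientation"],s["clock"],s["ft_force"])
```

```text
[0.53633974 0.26029783 0.24293375] [-9.26893813e-05  1.44236871e-01  9.89543186e-01  9.83133682e-06] 2.9 [ 1.45183138  0.67778848 -0.09236103]
```

View pics/w2.png

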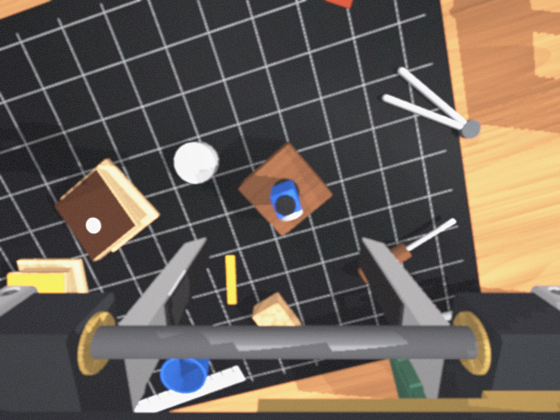

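The wrist view shows the gauge at (286,203), dial downward, in the stand, and the check block at (196,163). The yaw needs a closer look.

```bash
cat >> h.py <<'E'
def wcam(s,c):
    E=np.eye(4);E[:3,:3]=rot(s).as_matrix();E[:3,3]=s["tcp_pos"]
    d=dict(c); d["world_to_cam"]=np.linalg.inv(E@np.array(c["hand_eye"])); return d
def proj(c,p):
    f=210/np.tan(np.radians(c["vfov"]/2)); q=(np.array(c["world_to_cam"])@np.append(p,1))[:3]
    return np.array([c["cx"]+f*q[0]/-q[2],c["cy"]-f*q[1]/-q[2]])
E
python3 - <<'E'
from h import *
import pickle
s,c=pickle.load(open("w2.pkl","rb")); c=wcam(s,c)
B=(262,172,312,230)
m,ce,st=mask(c,B,[0,0,0],[179,255,60]); print("cap",ce,st,plane(c,ce,.124))
h=cv2.cvtColor(c["frame"],cv2.COLOR_RGB2HSV)[194:214,278:294]; 
m,ce,st=mask(c,B,[105,150,60],[125,255,255]); print("blue",ce,st)
W=(275,205,312,230)
m,ce,st=mask(c,W,[0,0,150],[179,90,255]); print("dial",ce,st,plane(c,ce,.098))
m,ce,st=mask(c,(165,135,225,190),[0,0,120],[179,60,255]); print("check",ce,st,plane(c,ce,.025), proj(c,[.477,.158,.025]))
a=cv2.resize(c["frame"][140:240,235:335],None,fx=6,fy=6,interpolation=cv2.INTER_CUBIC); cv2.imwrite("pics/w2c.png",a[...,::-1])
E
```

```text
cap [302.74736842 224.81052632] [293 218  17  12  95] [0.5640598 0.2723542 0.124    ]
blue [285.02810304 192.70257611] [271 181  29  31 427]
dial [291.68831169 215.6038961 ] [275 205  29  17 154] [0.55944654 0.26266787 0.098     ]
check [194.77669903 162.04793689] [ 168  135   51   55 1648] [0.47762916 0.15930818 0.025     ] [193.64124715 161.86847224]
```

View pics/w2c.png

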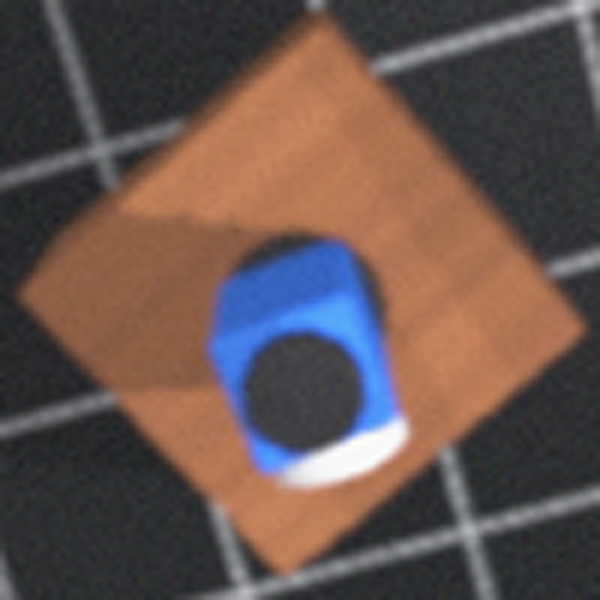

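The gauge's blue grip top has corners near crop (215,342), (355,305), (398,420), (262,475), cap centre (303,389), and stand corners (20,295), (320,12), (585,325), (285,572). The gauge is turned about 17 degrees in the tool view.

Run:
```python
from h import *
import pickle
s,c=pickle.load(open("w2.pkl","rb")); c=wcam(s,c)
P=lambda u,v,z: plane(c,(235+(u+.5)/6-.5,140+(v+.5)/6-.5),z)
cap=P(303,389,.124)
g=[P(*x,.116) for x in [(215,342),(355,305),(398,420),(262,475)]]
print("cap",cap,"grip c",np.mean(g,0),[np.linalg.norm(g[i]-g[i-1]).round(4) for i in range(4)])
for i,j in((0,3),(1,2)): d=g[j]-g[i]; print("x yaw",np.arctan2(d[1],d[0]))
for i,j in((1,0),(2,3)): d=g[j]-g[i]; print("x yaw via y",np.arctan2(d[1],d[0])+np.pi/2)
st=[P(*x,.06) for x in [(20,295),(320,12),(585,325),(285,572)]]; print("stand",np.mean(st,0),[np.linalg.norm(st[i]-st[i-1]).round(4) for i in range(4)])
R=rot(s).as_matrix(); print("tool x",np.arctan2(-R[1,0],-R[0,0]), R.round(3).tolist())
```

```text
cap [0.53832637 0.26126867 0.124     ] grip c [0.5401787  0.26155212 0.116     ] [np.float64(0.0249), np.float64(0.0245), np.float64(0.0216), np.float64(0.0254)]
x yaw 0.030250734467139256
x yaw 0.06814596486757399
x yaw via y -0.025056744641877904
x yaw via y 0.11114113735411912
stand [0.53893885 0.2612757  0.06      ] [np.float64(0.0789), np.float64(0.0812), np.float64(0.0812), np.float64(0.0799)]
tool x -0.2894834730470588 [[-0.958, 0.285, -0.0], [0.285, 0.958, 0.0], [0.0, -0.0, -1.0]]
```

>>> move_arm:
  plan:
    - {"fingers": 0,"dx": 0,"dy": 0,"dz": 0,"wx": 0,"wy": 0,"wz": -0.74}
    - {"fingers": 0,"dx": 0,"dy": 0,"dz": 0,"wx": 0,"wy": 0,"wz": -0.74}
    - {"fingers": 0,"dx": 0,"dy": 0,"dz": 0,"wx": 0,"wy": 0,"wz": -0.75}
    - {"fingers": 0.3,"dx": -0.1,"dy": 0.04,"dz": 0.7,"wx": 0,"wy": 0,"wz": 0}
    - {"fingers": 0.3,"dx": 0,"dy": 0,"dz": 1,"wx": 0,"wy": 0,"wz": 0}
    - {"fingers": 0.3,"dx": 0,"dy": 0,"dz": 1,"wx": 0,"wy": 0,"wz": 0}
    - {"fingers": 0.3,"dx": 0,"dy": 0,"dz": 1,"wx": 0,"wy": 0,"wz": 0}
    - {"fingers": 0.3,"dx": 0,"dy": 0,"dz": 1,"wx": 0,"wy": 0,"wz": 0}
    - {"fingers": 0.3,"dx": 0,"dy": 0,"dz": 1,"wx": 0,"wy": 0,"wz": 0}
    - {"fingers": 0.3,"dx": 0,"dy": 0,"dz": 0.6,"wx": 0,"wy": 0,"wz": 0}
    - {"fingers": 0.3,"dx": 0,"dy": 0,"dz": 0.4,"wx": 0,"wy": 0,"wz": 0}
    - {"fingers": 0.3,"dx": 0,"dy": 0,"dz": 0,"wx": 0,"wy": 0,"wz": 0}

```text
clock: 4.45
tcp_pos: [0.539, 0.2611, 0.075]
orientation: [-0.0, -0.022, 1.0, -0.0]
ft_force: [-0.3, 0.6, 0.4]
width: 0.0657
gripper_force: 0.0
```

Run:
```python
from h import *
from station import ctrl,read_camera
s=ctrl.get_state(); c=read_camera("wrist"); print(s["tcp_pos"],rot(s).as_matrix().round(4).tolist(),s["clock"],s["ft_force"],s["width"],s["q"].round(2))
cv2.imwrite("pics/w3.png",c["frame"][...,::-1])
```

```text
[0.53895496 0.26110045 0.07504861] [[-0.999, -0.0442, -0.0006], [-0.0442, 0.999, -0.0002], [0.0006, -0.0002, -1.0]] 4.45 [-0.32079098  0.55028258  0.38692218] 0.06570400842631136 [ 0.39  0.54  1.5  -0.    1.1  -1.23]
```

View pics/w3.png

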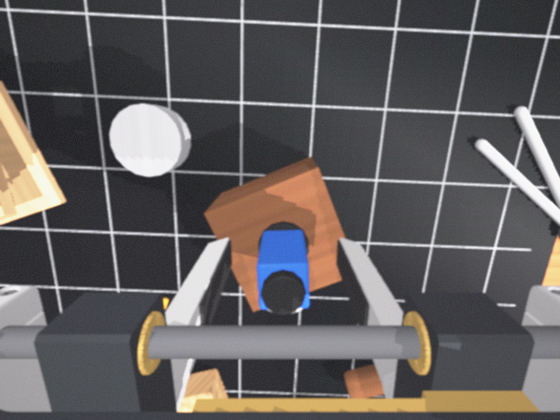

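The wrist view shows the gauge square and centred between the fingers at (284,272), and the check block top at (147,139). Closing the fingers now.

>>> move_arm:
  plan:
    - {"fingers": 0.5,"dx": 0,"dy": 0,"dz": 0,"wx": 0,"wy": 0,"wz": 0}
    - {"fingers": 0.65,"dx": 0,"dy": 0,"dz": 0,"wx": 0,"wy": 0,"wz": 0}
    - {"fingers": 0.8,"dx": 0,"dy": 0,"dz": 0,"wx": 0,"wy": 0,"wz": 0}
    - {"fingers": 1,"dx": 0,"dy": 0,"dz": 0,"wx": 0,"wy": 0,"wz": 0}
    - {"fingers": 1,"dx": 0,"dy": 0,"dz": 0,"wx": 0,"wy": 0,"wz": 0}
    - {"fingers": 1,"dx": 0,"dy": 0,"dz": 0,"wx": 0,"wy": 0,"wz": 0}

```text
clock: 5.25
tcp_pos: [0.5391, 0.2611, 0.0755]
orientation: [-0.0, -0.022, 1.0, -0.0]
ft_force: [-0.1, -0.2, 1.0]
width: 0.026
gripper_force: 29.8
```

Run:
```python
from h import *
from station import ctrl,read_camera
s=ctrl.get_state(); c=wcam(s,read_camera("wrist")); print(s["tcp_pos"],rot(s).as_matrix().round(4).tolist(),s["clock"],s["ft_force"],s["width"])
m,ce,st=mask(c,(95,90,205,190),[0,0,200],[179,60,255]); print(ce,st)
k,_=cv2.findContours(m,0,2); e=cv2.fitEllipse(cv2.convexHull(max(k,key=cv2.contourArea))); print(e,plane(c,e[0],.025))
cv2.imwrite("pics/w4.png",np.hstack([cv2.resize(c["frame"][85:195,85:215],None,fx=3,fy=3,interpolation=2),cv2.resize(255*m[85:195,85:215,None].repeat(3,2),None,fx=3,fy=3)])[...,::-1])
```

```text
[0.5391177  0.26108512 0.07549957] [[-0.999, -0.0447, -0.0], [-0.0447, 0.999, -0.0], [0.0, -0.0, -1.0]] 5.25 [-0.11512489 -0.22773303  0.97947065] 0.025991514056865273
[145.57431926 139.30302273] [ 110  104   71   72 4003]
((145.60638427734375, 139.3386688232422), (67.48654174804688, 75.34725952148438), 137.6959686279297) [0.47761582 0.15831054 0.025     ]
```

View pics/w4.png

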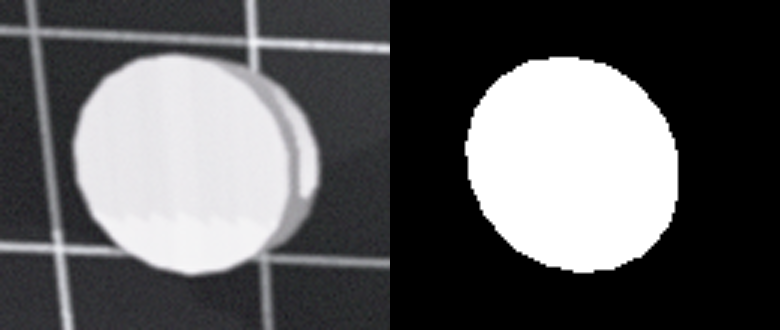

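>>> move_arm:
  plan:
    - {"fingers": 1,"dx": 0,"dy": 0,"dz": -0.4,"wx": 0,"wy": 0,"wz": 0}
    - {"fingers": 1,"dx": 0,"dy": 0,"dz": -0.7,"wx": 0,"wy": 0,"wz": 0}
    - {"fingers": 1,"dx": 0,"dy": 0,"dz": -0.7,"wx": 0,"wy": 0,"wz": 0}
    - {"fingers": 1,"dx": 0,"dy": 0,"dz": -0.7,"wx": 0,"wy": 0,"wz": 0}
    - {"fingers": 1,"dx": 0,"dy": 0,"dz": -0.6,"wx": 0,"wy": 0,"wz": 0}
    - {"fingers": 1,"dx": 0.4,"dy": -0.6,"dz": 0,"wx": 0,"wy": 0,"wz": 0}
    - {"fingers": 1,"dx": 0.54,"dy": -0.8,"dz": 0,"wx": 0,"wy": 0,"wz": 0}
    - {"fingers": 1,"dx": 0.5,"dy": -0.8,"dz": 0,"wx": 0,"wy": 0,"wz": 0}
    - {"fingers": 1,"dx": 0.5,"dy": -0.8,"dz": 0,"wx": 0,"wy": 0,"wz": 0}
    - {"fingers": 1,"dx": 0.5,"dy": -0.7,"dz": 0,"wx": 0,"wy": 0,"wz": 0}
    - {"fingers": 1,"dx": 0.2,"dy": -0.3,"dz": 0,"wx": 0,"wy": 0,"wz": 0}
    - {"fingers": 1,"dx": 0,"dy": 0,"dz": 0,"wx": 0,"wy": 0,"wz": 0}

```text
clock: 6.8
tcp_pos: [0.4779, 0.1582, 0.1534]
orientation: [0.0, -0.022, 1.0, 0.0]
ft_force: [-0.1, -0.0, -2.5]
width: 0.0261
gripper_force: 29.8
```

Run:
```python
from h import *
import pickle
from station import ctrl,read_camera
s=ctrl.get_state(); c=read_camera("scene"); T=read_camera("top"); W=wcam(s,read_camera("wrist"))
print(s["tcp_pos"],s["clock"],s["ft_force"],s["width"],step(s,[.4776,.1583,.0845]))
tip=s["tcp_pos"]-[0,0,.0675]; print("tip px",proj(c,tip), "barrel top",proj(c,tip+[0,0,.016]))
m,ce,st=mask(c,(280,120,420,260),[5,180,150],[18,255,255]); print("orange",ce,st, proj(c,tip+[0,0,.007]))
u,v=proj(c,tip+[0,0,.03]).astype(int)
a=cv2.resize(c["frame"][v-45:v+45,u-45:u+45],None,fx=6,fy=6,interpolation=2)
cv2.imwrite("pics/s5.png",a[...,::-1]); print(u-45,v-45)
pickle.dump((s,c,T,W),open("w5.pkl","wb"))
```

```text
[0.47785428 0.15820408 0.15340078] 6.8 [-0.12780883 -0.00327999 -2.53348201] 0.0260735412572666 (array([0.012, 0.004, 2.756]), array([0., 0., 0.]))
tip px [346.18051095 209.42292187] barrel top [346.95831682 205.55244927]
orange [368.38461538 245.5       ] [361 243  14   5  26] [346.51887048 207.73919675]
302 157
```

View pics/s5.png

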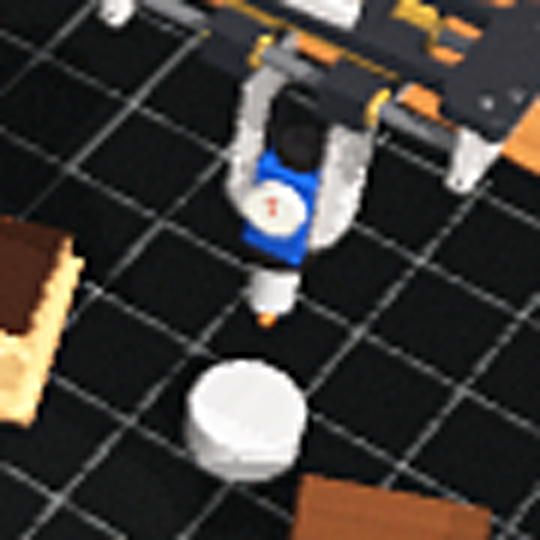

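The gauge is held upright with the plunger out, orange tip at crop (266,319), directly above the block. Descending.

>>> move_arm:
  plan:
    - {"fingers": 1,"dx": 0,"dy": 0,"dz": 0.6,"wx": 0,"wy": 0,"wz": 0}
    - {"fingers": 1,"dx": 0,"dy": 0,"dz": 0.7,"wx": 0,"wy": 0,"wz": 0}
    - {"fingers": 1,"dx": 0,"dy": 0,"dz": 0.6,"wx": 0,"wy": 0,"wz": 0}
    - {"fingers": 1,"dx": 0,"dy": 0,"dz": 0.3,"wx": 0,"wy": 0,"wz": 0}
    - {"fingers": 1,"dx": 0,"dy": 0,"dz": 0.12,"wx": 0,"wy": 0,"wz": 0}
    - {"fingers": 1,"dx": 0,"dy": 0,"dz": 0.12,"wx": 0,"wy": 0,"wz": 0}
    - {"fingers": 1,"dx": 0,"dy": 0,"dz": 0.1,"wx": 0,"wy": 0,"wz": 0}
    - {"fingers": 1,"dx": 0,"dy": 0,"dz": 0.1,"wx": 0,"wy": 0,"wz": 0}
    - {"fingers": 1,"dx": 0,"dy": 0,"dz": 0.1,"wx": 0,"wy": 0,"wz": 0}
    - {"fingers": 1,"dx": 0,"dy": 0,"dz": 0,"wx": 0,"wy": 0,"wz": 0}
    - {"fingers": 1,"dx": 0,"dy": 0,"dz": 0,"wx": 0,"wy": 0,"wz": 0}

```text
clock: 8.32
tcp_pos: [0.4778, 0.1583, 0.0846]
orientation: [0.0, -0.022, 1.0, 0.0]
ft_force: [0.7, 0.7, 2.7]
width: 0.0264
gripper_force: 29.8
```

Run:
```python
from h import *
from station import ctrl,read_camera
F=[]
for i in range(14):
    c=read_camera("scene"); s=ctrl.get_state(); F.append(np.r_[s["ft_force"],s["wrist_torque"],s["tcp_pos"]])
F=np.array(F); print(F.mean(0).round(4),F.std(0).round(3),s["clock"])
a=cv2.resize(c["frame"][170:250,305:385],None,fx=7,fy=7,interpolation=2)
cv2.imwrite("pics/s6.png",a[...,::-1])
```

```text
[ 0.9021  0.3794  1.9501  0.1348 -0.2275 -0.003   0.4778  0.1583  0.0845] [0.711 0.433 0.491 0.038 0.045 0.025 0.    0.    0.   ] 9.025
```

View pics/s6.png

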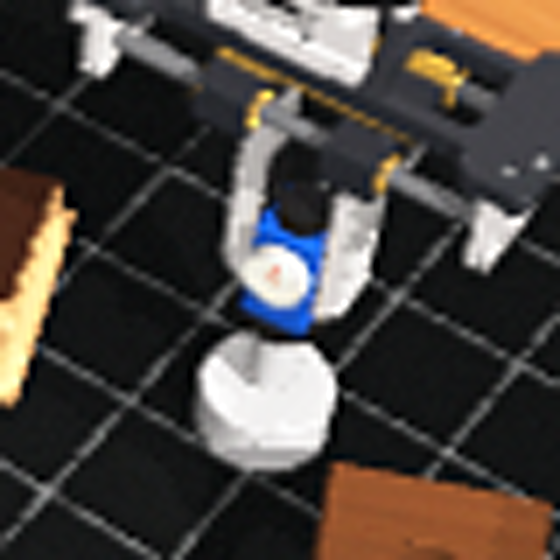

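The gauge stands upright on the middle of the block, plunger partly in. The net push is about 3.95 N, which means half in, and it has been held for about 1 s. Next I lift it and go beside the mustard dot.

>>> move_arm:
  plan:
    - {"fingers": 1,"dx": 0,"dy": 0,"dz": -0.3,"wx": 0,"wy": 0,"wz": 0}
    - {"fingers": 1,"dx": 0,"dy": 0,"dz": -0.8,"wx": 0,"wy": 0,"wz": 0}
    - {"fingers": 1,"dx": 0,"dy": 0,"dz": -0.8,"wx": 0,"wy": 0,"wz": 0}
    - {"fingers": 1,"dx": 0,"dy": 0,"dz": -0.8,"wx": 0,"wy": 0,"wz": 0}
    - {"fingers": 1,"dx": 0,"dy": 0,"dz": -0.8,"wx": 0,"wy": 0,"wz": 0}
    - {"fingers": 1,"dx": -0.3,"dy": -0.6,"dz": 0,"wx": 0,"wy": 0,"wz": 0}
    - {"fingers": 1,"dx": -0.5,"dy": -0.9,"dz": 0,"wx": 0,"wy": 0,"wz": 0}
    - {"fingers": 1,"dx": -0.5,"dy": -0.9,"dz": 0,"wx": 0,"wy": 0,"wz": 0}
    - {"fingers": 1,"dx": -0.5,"dy": -0.9,"dz": 0,"wx": 0,"wy": 0,"wz": 0}
    - {"fingers": 1,"dx": -0.5,"dy": -0.9,"dz": 0,"wx": 0,"wy": 0,"wz": 0}
    - {"fingers": 1,"dx": -0.5,"dy": -0.9,"dz": 0,"wx": 0,"wy": 0,"wz": 0}

```text
clock: 10.4
tcp_pos: [0.5533, 0.0322, 0.1706]
orientation: [-0.001, -0.022, 1.0, -0.0]
ft_force: [-0.4, 0.0, -1.9]
width: 0.026
gripper_force: 29.8
```

>>> move_arm:
  plan:
    - {"fingers": 1,"dx": -0.5,"dy": -0.9,"dz": 0,"wx": 0,"wy": 0,"wz": 0}
    - {"fingers": 1,"dx": -0.5,"dy": -0.9,"dz": 0,"wx": 0,"wy": 0,"wz": 0}
    - {"fingers": 1,"dx": -0.5,"dy": -0.9,"dz": 0,"wx": 0,"wy": 0,"wz": 0}
    - {"fingers": 1,"dx": -0.4,"dy": -0.6,"dz": 0,"wx": 0,"wy": 0,"wz": 0}
    - {"fingers": 1,"dx": 0,"dy": 0,"dz": 0,"wx": 0,"wy": 0,"wz": 0}
    - {"fingers": 1,"dx": 0,"dy": 0,"dz": 0,"wx": 0,"wy": 0,"wz": 0}

```text
clock: 11.15
tcp_pos: [0.6041, -0.0459, 0.1716]
orientation: [-0.0, -0.022, 1.0, 0.0]
ft_force: [0.0, 0.4, -1.6]
width: 0.0258
gripper_force: 29.8
```

```bash
cat > dot.py <<'E'
from h import *
import pickle
from station import ctrl,read_camera
s=ctrl.get_state(); W=wcam(s,read_camera("wrist")); pickle.dump((s,W),open("w7.pkl","wb"))
T=pickle.load(open("cams.pkl","rb"))["top"]
print(s["tcp_pos"],s["clock"],s["width"],s["ft_force"])
def face(c,box):
    m,ce,st=mask(c,box,[22,130,110],[33,255,255]); k,_=cv2.findContours(m,0,2); k=max(k,key=cv2.contourArea)
    full=np.zeros_like(m); cv2.drawContours(full,[cv2.convexHull(k)],0,1,-1)
    h=cv2.cvtColor(c["frame"],cv2.COLOR_RGB2HSV); w=cv2.inRange(h,np.array([0,0,150]),np.array([179,90,255]))&(cv2.erode(full,np.ones((5,5)))*255)
    n,l,ss,cc=cv2.connectedComponentsWithStats(w); i=1+np.argmax(ss[1:,4]); return k,cc[i],ss[i],st
u=proj(W,[.606,-.129,.048]); print("expect",u)
for n,c,b in(("wrist",W,(0,90,280,300)),("top",T,(290,185,332,230))):
    k,dc,ds,st=face(c,b); dot=plane(c,dc,.048); print(n,"dot",dc.round(1),ds,st,dot.round(4))
    yaw=-.287
    for it in range(5):
        x=np.array([np.cos(yaw)*np.cos(.2618),np.sin(yaw)*np.cos(.2618),np.sin(.2618)]); y=np.array([-np.sin(yaw),np.cos(yaw),0]); nn=np.cross(x,y)
        P=[]
        for p in cv2.convexHull(k)[:,0]:
            o,d=ray(c,p.astype(float)); q=o+d*(nn@(dot-o))/(nn@d); P.append([(q-dot)@x,(q-dot)@y])
        r=cv2.minAreaRect(np.array(P,np.float32)*1000); b=cv2.boxPoints(r); e=max((b[1]-b[0],b[2]-b[1]),key=np.linalg.norm)
        a=np.arctan2(e[1],e[0]); a=(a+np.pi/4)%(np.pi/2)-np.pi/4; yaw+=a
    print(" yaw",yaw,"rect",r)
E
python3 dot.py
```

```text
[ 0.60405162 -0.04588589  0.17158971] 11.15 0.025800069971135375 [ 0.03959414  0.35413222 -1.59221955]
expect [201.08145676 199.96198005]
wrist dot [201.3 200.1] [192 191  20  19 311] [ 163  141   99  104 5671] [ 0.6061 -0.1288  0.048 ]
 yaw -0.28468382 rect ((-10.201324462890625, 8.362039566040039), (87.134765625, 76.89440155029297), 3.277478526797495e-06)
top dot [315.3 203.4] [313 200   6   7  34] [297 189  31  34 692] [ 0.6046 -0.1284  0.048 ]
 yaw -0.29252326 rect ((-9.98245620727539, 7.7163543701171875), (77.24991607666016, 90.23758697509766), 89.99999237060547)
```

Both views agree on dot (0.606, -0.1287) and slope yaw -0.286, with the face measuring 87 x 77 mm as it should. Working out the tilt and approach.

Run:
```python
from h import *
from station import ctrl
s=ctrl.get_state(); yaw=-.286; dot=np.array([.606,-.1287,.048])
n=np.array([-np.sin(.2618)*np.cos(yaw),-np.sin(.2618)*np.sin(yaw),np.cos(.2618)])
R=rot(s); z=R.as_matrix()[:,2]; a=np.cross(z,-n); ang=np.arcsin(np.linalg.norm(a)); Rt=Rn.from_rotvec(a/np.linalg.norm(a)*ang)*R
_,w=step(s,dot,Rt); print("w",w,"axis z",Rt.as_matrix()[:,2],-n)
for k in(.0875,.0595): print(k,dot+n*k,Rt.inv().apply(dot+n*k-s["tcp_pos"])/.025)
```

```text
w [ 0.569 -1.653  0.   ] axis z [ 0.24830639 -0.07301741 -0.96592567] [ 0.24830639 -0.07301741 -0.96592567]
0.0875 [ 0.58427319 -0.12231098  0.1325185 ] [ 1.31881847 -2.89074135  1.54577442]
0.0595 [ 0.59122577 -0.12435546  0.10547258] [ 1.31881847 -2.89074135  2.66577442]
```

>>> move_arm:
  plan:
    - {"fingers": 1,"dx": 0,"dy": 0,"dz": 0,"wx": 0.19,"wy": -0.55,"wz": 0}
    - {"fingers": 1,"dx": 0,"dy": 0,"dz": 0,"wx": 0.19,"wy": -0.55,"wz": 0}
    - {"fingers": 1,"dx": 0,"dy": 0,"dz": 0,"wx": 0.19,"wy": -0.55,"wz": 0}
    - {"fingers": 1,"dx": 0.3,"dy": -0.6,"dz": 0,"wx": 0,"wy": 0,"wz": 0}
    - {"fingers": 1,"dx": 0.4,"dy": -0.9,"dz": 0,"wx": 0,"wy": 0,"wz": 0}
    - {"fingers": 1,"dx": 0.4,"dy": -0.9,"dz": 0,"wx": 0,"wy": 0,"wz": 0}
    - {"fingers": 1,"dx": 0.22,"dy": -0.49,"dz": 0,"wx": 0,"wy": 0,"wz": 0}
    - {"fingers": 1,"dx": 0,"dy": 0,"dz": 0.7,"wx": 0,"wy": 0,"wz": 0}
    - {"fingers": 1,"dx": 0,"dy": 0,"dz": 0.6,"wx": 0,"wy": 0,"wz": 0}
    - {"fingers": 1,"dx": 0,"dy": 0,"dz": 0,"wx": 0,"wy": 0,"wz": 0}
    - {"fingers": 1,"dx": 0,"dy": 0,"dz": 0,"wx": 0,"wy": 0,"wz": 0}

```text
clock: 12.58
tcp_pos: [0.5832, -0.122, 0.1385]
orientation: [0.124, -0.022, 0.991, -0.04]
ft_force: [0.2, -0.5, -1.9]
width: 0.026
gripper_force: 29.8
```

```bash
cat > pre.py <<'E'
from h import *
from station import ctrl,read_camera
s=ctrl.get_state(); yaw=-.286; dot=np.array([.606,-.1287,.048])
n=np.array([-np.sin(.2618)*np.cos(yaw),-np.sin(.2618)*np.sin(yaw),np.cos(.2618)])
R=rot(s); z=R.as_matrix()[:,2]; print("tilt err",np.degrees(np.arccos(-n@z)),"clock",s["clock"],s["width"])
print("to half",step(s,dot+n*.0595)[0]); 
F=[]
for i in range(8):
    c=read_camera("scene"); F.append(ctrl.get_state()["ft_force"])
F=np.array(F); print("F",F.mean(0),"along n",F.mean(0)@n)
tip=s["tcp_pos"]+.0675*z; print("tip",tip,"h over face",(tip-dot)@n)
m,ce,st=mask(c,(215,180,250,208),[5,150,130],[19,255,255]); print("orange",ce,st,"exp",proj(c,tip-.007*z),"dot",proj(c,dot))
E
python3 pre.py
```

```text
tilt err 0.02100107897267693 clock 12.575 0.02602741163439183
to half [0.018 0.006 1.364]
F [ 0.14724496 -0.18703821 -1.89623375] along n -1.8818397585206743
tip [ 0.59994445 -0.12693014  0.07331955] h over face 0.02608966933712775
orange [233.75 188.25] [233 188   3   2   4] exp [234.0517634  187.70294827] dot [232.27166755 196.62735276]
```

>>> move_arm:
  plan:
    - {"fingers": 1,"dx": 0.02,"dy": 0,"dz": 0.4,"wx": 0,"wy": 0,"wz": 0}
    - {"fingers": 1,"dx": 0,"dy": 0,"dz": 0.3,"wx": 0,"wy": 0,"wz": 0}
    - {"fingers": 1,"dx": 0,"dy": 0,"dz": 0.16,"wx": 0,"wy": 0,"wz": 0}
    - {"fingers": 1,"dx": 0,"dy": 0,"dz": 0.1,"wx": 0,"wy": 0,"wz": 0}
    - {"fingers": 1,"dx": 0,"dy": 0,"dz": 0.1,"wx": 0,"wy": 0,"wz": 0}
    - {"fingers": 1,"dx": 0,"dy": 0,"dz": 0.1,"wx": 0,"wy": 0,"wz": 0}
    - {"fingers": 1,"dx": 0,"dy": 0,"dz": 0.1,"wx": 0,"wy": 0,"wz": 0}
    - {"fingers": 1,"dx": 0,"dy": 0,"dz": 0.1,"wx": 0,"wy": 0,"wz": 0}
    - {"fingers": 1,"dx": 0,"dy": 0,"dz": 0,"wx": 0,"wy": 0,"wz": 0}
    - {"fingers": 1,"dx": 0,"dy": 0,"dz": 0,"wx": 0,"wy": 0,"wz": 0}
    - {"fingers": 1,"dx": 0,"dy": 0,"dz": 0,"wx": 0,"wy": 0,"wz": 0}

```text
clock: 14.35
tcp_pos: [0.591, -0.125, 0.1058]
orientation: [0.124, -0.022, 0.991, -0.04]
ft_force: [-1.2, 0.9, 1.6]
width: 0.0264
gripper_force: 29.8
```

```bash
python3 pre.py
python3 - <<'E'
from h import *
from station import ctrl,read_camera
s=ctrl.get_state(); W=wcam(s,read_camera("wrist")); dot=[.606,-.1287,.048]
print("dq",np.abs(s["dq"]).max(),"dot in wrist exp",proj(W,dot),s["clock"])
E
```

```text
tilt err 0.03521937874937102 clock 14.35 0.02636590406755618
to half [-0.006  0.025  0.013]
F [-9.27165499e-01 -1.74640513e-03  1.81151317e+00] along n 1.9798806628799288
tip [ 0.60780881 -0.12993839  0.04060237] h over face -0.007685125642904371
orange [244. 188.] [243 187   3   3   3] exp [232.0728252  196.66863082] dot [232.27166755 196.62735276]
dq 0.0020196032034513886 dot in wrist exp [284.33109113 221.86567954] 14.75
```

The push is 3.86 N square to the face, so the plunger is half in. The tilt error is 0.04 degrees and the arm is still, so I hand it in.

```bash
python3 -c "
from station import ctrl
print(ctrl.finish_job())"
```

```text
the job is handed in; nothing more can be done
None
```

I checked the gauge on the steel block for about 1 s, then handed the job in with it held still and square on the mustard dot, plunger about half in by force (3.86 N); the judged result was not returned.

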